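# Close the sample bottle on the shaker

## Task

Close the open sample bottle in the shaker's clamp with the orange cap lying on the bench, so it won't leak when shaken. Set the cap squarely on the mouth and, keeping it lightly pressed down, turn it backwards until you feel the thread drop into place; then screw it fully home until it is tight, and let go. Never force the cap or the bottle, and leave everything else on the bench where it is.

Things in the scene. Friction and masses are not known exactly. Their poses are not given: they have to be found in the camera images.
- cap: the open bottle's orange ribbed plastic screw cap, 54 mm across, 26 mm tall, 30 g, lying on the bench with its closed top up. Origin: centre of its open underside; z points out of the closed top. Skirt and top are 3 mm thick. Inside, unseen, two opposite thread lugs, each 100 degrees long, stand 3.6 mm in from the skirt, their lowest ends 12.4 mm above the origin; how they lie about z is not given.
- bottle: the open white square sample bottle, 60 x 60 mm, 112 mm tall, in one of the shaker's two square spring clamps, which keeps it from turning or lifting. Origin: centre of its underside; z up its axis; x and y along its sides. Its screw neck is 28 mm tall, 38 mm across, 45 mm over the thread. Its twin in the other clamp has its orange cap on already.
- mouth (a point): centre of the open bottle's rim (top of the neck), 208 mm above the bench, z up. Set down here, the cap rests with its lugs on the thread, its origin 14.4 to 20.4 mm below this point, depending on how it is turned, and stays there if let go, though it may rock (least just after the drop). Sideways play on the neck: about 1 mm.
- thread (a point): point on the bottle's axis 2 mm below the rim, where the thread begins. Right-hand thread (clockwise from above closes), two starts opposite each other (bearing not given), 12 mm lead, 2.2 mm thick ridges. Turned anticlockwise in contact the cap climbs 12 mm per turn until, within half a turn, its lugs fall off the thread's starts: origin from 14.4 to 20.4 mm below the rim, a 6 mm drop.
- home (a point): point on the bottle's axis 23 mm below the rim: where the cap's origin is when fully home. Clockwise from the drop the lugs run under the thread with 1.4 mm of play up and down. The cap touches the rim about 90 degrees on, but is slack until about 135 degrees from the drop, where a light pull no longer lifts it; 10 to 25 degrees more makes it tight (15 to 20 is good), 35 is too much.
- shaker: the bench-top orbital shaker that carries both bottles, switched off: white housing 220 x 220 mm with a black front panel and two knobs, black rubber platform 94 mm above the bench, with two square steel clamps (prongs up to 152 mm above the bench) 134 mm apart, corner to corner. Origin: under its centre, on the bench. Fixed.
- capped_bottle: the identical bottle in the other clamp, already capped with the same kind of orange cap (top 211 mm above the bench). Leave it alone.
- blue_cap: a small blue ribbed screw cap, 37 mm across and 18.5 mm tall, lying on the bench: too small for this bottle; leave it. Origin: centre of its underside. Bystander.
- beaker: an empty glass beaker, 70 mm across, 90 mm tall. Origin: centre of its underside. Bystander.
- flask: a slim-necked glass volumetric flask, 150 mm tall, top-heavy. Origin: centre of its underside. Bystander.
- yellow_tip_box: a small white box of pipette tips with a yellow band, 75 x 95 x 50 mm. Origin: centre of its underside. Bystander.
- vial: a brown vial with a black cap, 24 mm across, 45 mm tall. Origin: centre of its underside. Bystander.

How it is judged:
By the outcome, as a careful person would: the job done as asked, in the order asked, and still so for the second after the job is handed in, with the robot touching nothing.
It also fails if it takes over 64 s, if anything falls off the work surface, if the arm or the gripper's body presses on something with over 40 N, if the wrist force passes 120 N, or if a joint passes its speed limit or range.

## Robot

A 6-joint arm with a two-finger parallel gripper is mounted at the origin on the work surface. World frame = base frame: x ahead of the robot, y to its left, z up, the work surface at z = 0. Lengths are in mm, angles in rad, forces in N, time in s.
With the tool pointing down it reaches from about 275 to 750 mm from the base axis. Payload 10.2 kg.
Tool frame: the origin (TCP) lies between the finger pads; the fingertips stand 17 mm ahead of it and the grasp point (between the pads) lies 2 mm behind it (tips_ahead is the distance from the TCP to the fingertips, in mm); z points along the fingers, y is the line along which they close (so a half turn about z gives the same grasp; the last joint's range is limited). The gripper opens to 85 mm and grips with 20 to 120 N. Pads are 22 mm wide; open, the fingers measure 114 mm over their backs; the gripper's body (76 mm by 85 mm) begins 54 mm behind the grasp point. The pads swing forward as they close: fully open they stand 13 mm farther back than shut.
Start: joints at [1.104, 0.313, 1.498, -0, 1.331, -0.223], TCP at [126.743, 509.477, 211.794] pointing down, gripper open.
Joint ranges: [-2.94, 2.94], [-0.97, 2.17], [0.19, 2.56], [-1.23, 4.37], [0.02, 3.11], [-2.88, 2.88]. Speed limits (rad/s): [2.39, 2.39, 3.01, 3.14, 3.14, 3.14].

## Interface

Orientations are given as a unit quaternion [w, x, y, z].
In Python, from rig import sense, capture, finish_job, boxes_of, tips_ahead gives the robot as it stands.
- The arm moves only by the tool drive_tool, never from a script. Its argument "commands" is text: rows parted by semicolons, each of 7 numbers parted by spaces: the shift along the world's x, y, z in units of 0.1 m (1.0 is 0.1 m), then the turn, a rotation vector about the world's x, y, z in units of pi/4 rad (1.0 is pi/4 rad), then the opening in per cent of the stroke, from 0 (shut) to 100 (fully open). A call has 1 to 20 rows; each row shifts and turns the commanded pose from where the row before left it; what a row does not reach is not made up. A row lasts 1/12 s, in which the tool goes at most 41.7 mm and 7.16 degrees, less where a joint would pass 70% of its speed; a pose out of reach is approached as far as the arm can. A call with a number of a shift or a turn outside -1 to 1 is refused whole. A call with a gripper value outside its range is refused whole. The fingers move at their own pace and stop on an object; "force" is the grip in N (left out, the last holds). Time passes only in rows, so rows that do not move let the fingers close. It gives the time, the measured TCP pose, the force, the opening and the grip force at its end, in the units of the state.
- sense(): the state, without advancing time (a new reading comes with each control period).
- capture(name): name is "scene" or "top" or "wrist"; returns a dict with "pixels" (384x512x3 uint8, blue, green, red), "fov_y" (degrees; the focal length in pixels is half the picture's height over the tangent of half this angle, whatever the lens; pixels are square), "cx", "cy" (the principal point, pixels), "position" and "attitude" of the camera in the world; the wrist camera has in their place "tool_from_camera" (4x4, takes a point from camera to tool coordinates, whose origin is the TCP and whose axes are the flange's). Camera axes: x right, y down, z forward; pixel columns grow to the right and rows downward; lengths in mm; the calibration is good to about 2 mm. A picture is of the moment at which its call begins: read the wrist's pose just before it. There is no depth.
- finish_job(): hands the job in; it is judged then, once.
Trained networks look in a picture, given as the dict that the camera call returned (one of the last four; its "shot" number tells which), for a name from the list of things; names that differ only in an ending like _2 or _b are one class to them, and where a whole thing is asked for, a point or a joint stands for the part that bears it (a point fixed in the world has none). Each returns a list of dicts, best first, with "confidence" (0 to 1); they miss things now and then, are a little off and sometimes report something else, mostly with a low value. They report only what shows in the picture. A call takes as long as a camera call.
- boxes_of(picture, name): "position" ([column, row] in pixels, amid what is visible of it).
The state is a dict: "time_s": time; "joints": joint angles; "dq": joint speeds; "tau": joint torques, N m; "eef_pos": TCP position; "ee_rot": TCP orientation; "force": force on the tool from outside, world axes, zero at the start; "wrist_torque": the same for the moment, N m; "grip_width": opening from 0.0 (shut) to 1.0 (fully open); "grip_force": force on a finger pad.
Only numpy, scipy, OpenCV 4.12 (cv2) and the standard library are available. Lean on these libraries where they do the work, as an engineer would, in place of code of your own. Each camera call takes 0.05 s, during which the arm holds its last target. There are 200 camera calls.

## Working session

There is one attempt and no reset: what is moved stays moved. The work goes in short steps, Python scripts to look and compute and a tool call to move; the robot and the scene stay as the last step left them, time stands still between calls to the robot, and variables do not carry over. Pictures are saved under pics/ and viewed, at most 10 in all, crops included, and the job is handed in when it is done.

Besides the shell and the picture viewer there is one more tool, called after ">>>" by a JSON object that holds its "fn" and its "kwargs", one argument or row to a line. drive_tool: Moves the arm, as the interface text tells. Shifts and turns lie within -1 to 1; 1 stands for 0.1 m of shift or pi/4 rad of turn. Its arguments: {"type":"object","properties":{"commands":{"type":"string"},"force":{"type":"number"}},"required":["commands"]}

```bash
mkdir -p pics; ls; cat > h.py <<'E'
import numpy as np, cv2
from rig import sense, capture, finish_job, boxes_of, tips_ahead
from scipy.spatial.transform import Rotation as R
def rot(q): return R.from_quat([q[1],q[2],q[3],q[0]]).as_matrix()
def campose(c,s=None):
    if 'position' in c:
        a=np.array(c['attitude'],float)
        return (a if a.shape==(3,3) else rot(a)), np.array(c['position'])
    T=np.array(c['tool_from_camera']); M=rot(s['ee_rot'])
    return M@T[:3,:3], M@T[:3,3]+np.array(s['eef_pos'])
def ray(c,px,z,s=None):
    A,p=campose(c,s); f=192/np.tan(np.radians(c['fov_y']/2))
    d=A@np.array([(px[0]-c['cx'])/f,(px[1]-c['cy'])/f,1]); return p+d*(z-p[2])/d[2]
def proj(c,P,s=None):
    A,p=campose(c,s); f=192/np.tan(np.radians(c['fov_y']/2))
    d=A.T@(np.array(P)-p); return [c['cx']+f*d[0]/d[2],c['cy']+f*d[1]/d[2]]
E
python3 - <<'E'
from h import *
s=sense(); print(s['ee_rot'],s['eef_pos'],s['grip_width'],s['force'],tips_ahead if not callable(tips_ahead) else tips_ahead())
ims=[]
for n in ['scene','top','wrist']:
    s=sense();c=capture(n); cv2.imwrite(f'pics/{n}0.png',c['pixels']); print(n,c['fov_y'],campose(c,s)[1].round(),campose(c,s)[0].round(2).tolist())
    for t,z in [('cap',26),('bottle',190),('mouth',208),('capped_bottle',200),('blue_cap',18),('shaker',94),('beaker',45),('flask',75),('yellow_tip_box',50),('vial',45)]:
        for b in boxes_of(c,t)[:2]: print(t,round(b['confidence'],2),np.round(b['position']),ray(c,b['position'],z,s).round())
E
```

```text
pics
[-2.09277022e-04  1.21609654e-01  9.92577794e-01 -6.09023070e-04] [126.61401916 509.19758841 211.26335978] 1.003286303468317 [ 1.25747393 -0.66443648 -0.35247912] 17.0
scene 55.60168816279615 [1298. -265.  896.] [[0.32, 0.63, -0.71], [0.95, -0.22, 0.23], [-0.01, -0.75, -0.66]]
cap 0.73 [175. 252.] [ 528. -275.   26.]
cap 0.73 [318. 208.] [495. 229.  26.]
bottle 0.7 [317. 210.] [651. 129. 190.]
mouth 0.63 [318. 202.] [640. 137. 208.]
capped_bottle 0.78 [275. 193.] [558.  40. 200.]
blue_cap 0.45 [157. 290.] [ 641. -346.   18.]
shaker 0.84 [296. 232.] [630.  82.  94.]
shaker 0.52 [116. 227.] [ 431. -429.   94.]
beaker 0.9 [362. 175.] [405. 451.  45.]
beaker 0.39 [118. 228.] [ 385. -433.   45.]
flask 0.82 [389. 213.] [637. 404.  75.]
yellow_tip_box 0.87 [114. 227.] [ 383. -442.   50.]
vial 0.4 [210. 278.] [ 670. -196.   45.]
vial 0.25 [173. 250.] [ 537. -278.   45.]
top 48.05145611720842 [ 414.   13. 1700.] [[0.03, -1.0, 0.04], [-1.0, -0.03, 0.01], [-0.01, -0.04, -1.0]]
cap 0.43 [341. 185.] [ 511. -288.   26.]
bottle 0.82 [226. 154.] [599. 150. 190.]
mouth 0.64 [224. 154.] [594. 153. 208.]
capped_bottle 0.69 [250. 181.] [505.  62. 200.]
blue_cap 0.38 [354. 154.] [ 636. -339.   18.]
shaker 0.97 [237. 172.] [542. 114.  94.]
beaker 0.52 [147. 205.] [410. 460.  45.]
flask 0.74 [156. 164.] [568. 423.  75.]
yellow_tip_box 0.66 [383. 222.] [ 373. -448.   50.]
vial 0.5 [317. 146.] [ 657. -188.   45.]
wrist 60.23047473931896 [ 57. 526. 374.] [[0.24, 0.93, 0.27], [0.97, -0.23, -0.07], [0.0, 0.28, -0.96]]
```

```bash
python3 - <<'E'
from h import *
a=cv2.imread('pics/top0.png')[120:260,120:420]; cv2.imwrite('pics/t1.png',cv2.resize(a,None,fx=2.6,fy=2.6,interpolation=cv2.INTER_CUBIC))
E
```

```text
(no output)
```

View pics/t1.png

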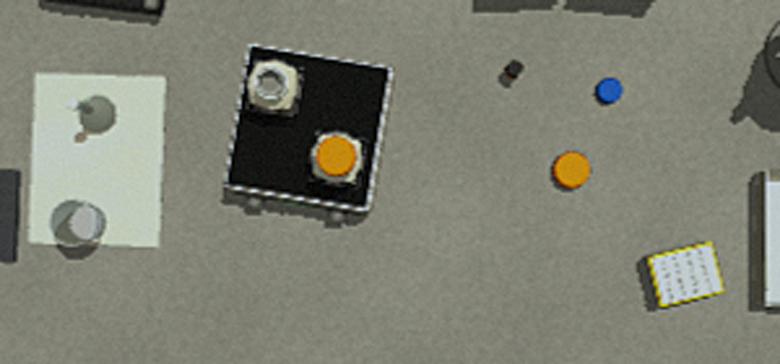

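View pics/scene0.png

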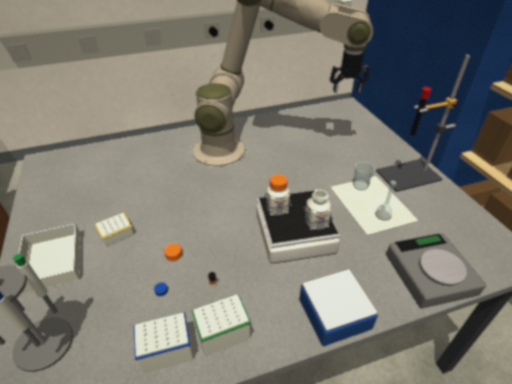

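The top view shows the orange cap at full-frame pixel (340,185) and the open mouth at (224,153). The capped twin is at about (249,180). The scene view agrees, and the sweep path in front of the shaker is clear.

>>> {"fn": "drive_tool", "kwargs": {
  "commands": "0.18 -0.37 0 0 0 -0.1 100;0.18 -0.37 0 0 0 -0.1 100;0.18 -0.37 0 0 0 -0.1 100;0.18 -0.37 0 0 0 -0.1 100;0.18 -0.37 0 0 0 -0.1 100;0.18 -0.37 0 0 0 -0.1 100;0.18 -0.37 0 0 0 -0.1 100;0.18 -0.37 0 0 0 -0.1 100;0.18 -0.37 0 0 0 -0.1 100;0.18 -0.37 0 0 0 -0.1 100;0.18 -0.37 0 0 0 -0.1 100;0.18 -0.37 0 0 0 -0.1 100;0.18 -0.37 0 0 0 -0.1 100;0.18 -0.37 0 0 0 -0.1 100;0.18 -0.37 0 0 0 -0.1 100;0.18 -0.37 0 0 0 -0.1 100;0.18 -0.37 0 0 0 -0.1 100;0.18 -0.37 0 0 0 -0.1 100;0.15 -0.3 0 0 0 -0.06 100;0 0 0 0 0 0 100",
  "force": 30
}}

```text
time_s: 3.32
eef_pos: [467.1, -191.3, 210.9]
ee_rot: [0.0, 0.755, 0.656, -0.0]
force: [0.7, 0.6, -1.3]
grip_width: 0.996
grip_force: 0.0
```

```bash
cat >> h.py <<'E'
def orange(c,near=None):
    h=cv2.cvtColor(c['pixels'],cv2.COLOR_BGR2HSV); m=cv2.inRange(h,(8,150,90),(22,255,255))
    n,l,st,ce=cv2.connectedComponentsWithStats(m); return [(st[i],ce[i]) for i in np.argsort(-st[1:,4])+1 if st[i,4]>30]
E
python3 - <<'E'
from h import *
s=sense(); print(s['eef_pos'],s['joints'],s['force'],s['time_s'])
for n in ['wrist','top','scene']:
    s=sense();c=capture(n); cv2.imwrite(f'pics/{n}1.png',c['pixels'])
    for st,ce in orange(c): print(n,st,ce.round(1),ray(c,ce,26,s).round(1),ray(c,ce,20,s).round(1),ray(c,ce,211,s).round(1))
E
```

```text
[ 467.07950547 -191.25861022  210.94371589] [-6.20777755e-01  2.68683855e-01  1.55898799e+00 -7.13413862e-04
  1.31347301e+00 -4.80275479e-01] [ 0.66938307  0.57730298 -1.26408152] 3.3167
wrist [ 284  202   47   49 1781] [306.8 226.3] [ 513.3 -273.1   26. ] [ 513.9 -275.8   20. ] [ 494.2 -191.9  211. ]
top [242 173  15  15 180] [248.8 179.7] [520.4  71.3  26. ] [520.8  71.5  20. ] [508.6  64.9 211. ]
top [ 37 196  28   9  72] [ 49.8 199.6] [420.6 844.5  26. ] [420.6 847.5  20. ] [419.8 752.6 211. ]
scene [165 244  17  17 227] [172.9 251.6] [ 524.4 -280.1   26. ] [ 519.  -280.2   20. ] [ 688.8 -277.   211. ]
scene [270 175  17  16 224] [278.1 182.2] [317.4 149.2  26. ] [310.6 152.   20. ] [525.9  61.  211. ]
scene [427  98  29  10 109] [444.3 103.4] [  15.1 1160.6   26. ] [   6.3 1170.4   20. ] [287.9 857.4 211. ]
```

View pics/wrist1.png

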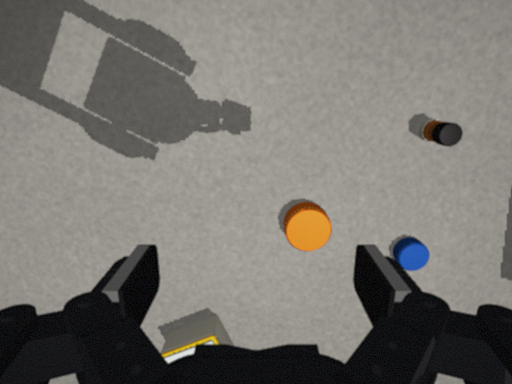

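The wrist view shows the orange cap at about (308,228), the blue cap at (411,254) and the vial at (445,133). Nothing stands in the way, so I'll move above the cap.

>>> {"fn": "drive_tool", "kwargs": {
  "commands": "0.1 -0.18 -0.2 0 0 0 100;0.1 -0.18 -0.2 0 0 0 100;0.1 -0.18 -0.2 0 0 0 100;0.1 -0.18 -0.2 0 0 0 100;0.06 -0.13 -0.2 0 0 0 100;0 0 -0.1 0 0 0 100;0 0 0 0 0 0 100;0 0 0 0 0 0 100"
}}

```text
time_s: 4.13
eef_pos: [511.6, -270.2, 102.5]
ee_rot: [-0.0, 0.752, 0.659, 0.0]
force: [0.4, -0.2, -0.5]
grip_width: 1.003
grip_force: 0.0
```

```bash
python3 - <<'E'
from h import *
s=sense(); print(s['eef_pos'],s['joints'][5],s['force'],s['time_s'])
c=capture('wrist'); cv2.imwrite(f'pics/wrist2.png',c['pixels'])
# bright top ellipse
h=cv2.cvtColor(c['pixels'],cv2.COLOR_BGR2HSV)
for v in (90,170,200,225):
    m=cv2.inRange(h,(8,150,v),(22,255,255)); n,l,st,ce=cv2.connectedComponentsWithStats(m)
    if n<2: continue
    i=np.argmax(st[1:,4])+1; pts=np.argwhere(l==i)[:,::-1].astype(np.int32)
    (x,y),ax,an=cv2.fitEllipse(cv2.convexHull(pts)); print(v,st[i],(x,y),ax,ray(c,(x,y),26,s).round(1))
    x,y,w,hh=st[i][:4]; print(' L/R',ray(c,(x,y+hh/2),26,s).round(1),ray(c,(x+w,y+hh/2),26,s).round(1))
E
```

```text
[ 511.61875243 -270.2273715   102.5085726 ] -0.5558475296403923 [ 0.36305127 -0.19004143 -0.48145049] 4.1333
90 [ 227  161   69   71 3799] (261.266357421875, 196.65121459960938) (68.25469970703125, 70.76518249511719) [ 514.9 -275.5   26. ]
 L/R [ 489.3 -272.    26. ] [ 541.  -278.9   26. ]
170 [ 228  170   68   62 3301] (261.8907470703125, 200.458740234375) (61.67048263549805, 68.142333984375) [ 515.  -278.6   26. ]
 L/R [ 489.5 -275.6   26. ] [ 540.6 -282.5   26. ]
200 [ 229  176   67   56 2900] (262.1665344238281, 201.9190673828125) (57.529518127441406, 67.82015228271484) [ 515.1 -279.8   26. ]
 L/R [ 489.9 -278.1   26. ] [ 540.4 -284.9   26. ]
225 [ 230  177   66   55 2753] (262.125, 202.04856872558594) (56.41291427612305, 66.50450134277344) [ 515.  -279.9   26. ]
 L/R [ 490.6 -278.6   26. ] [ 540.3 -285.3   26. ]
```

View pics/wrist2.png

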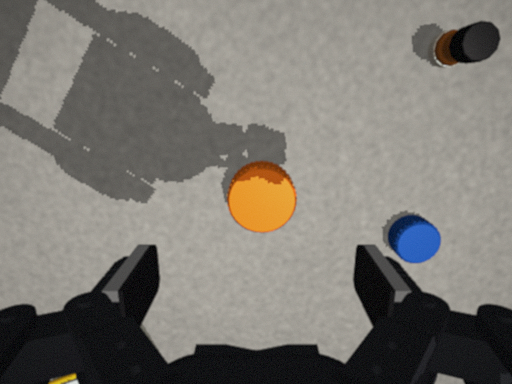

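The cap's top face is centred near pixel (262,200), which gives (515,-278). Its far edge is shaded. I'll use the same tool-relative view for the mouth later, so the calibration bias cancels.

>>> {"fn": "drive_tool", "kwargs": {
  "commands": "0.02 -0.04 -0.1 0 0 0 100;0.015 -0.04 -0.1 0 0 0 100;0 0 -0.15 0 0 0 100;0 0 -0.15 0 0 0 100;0 0 -0.1 0 0 0 100;0 0 0 0 0 0 100;0 0 0 0 0 0 100"
}}

```text
time_s: 4.77
eef_pos: [515.2, -279.5, 41.6]
ee_rot: [-0.0, 0.753, 0.658, -0.0]
force: [0.2, 0.3, -0.6]
grip_width: 1.002
grip_force: 0.0
```

>>> {"fn": "drive_tool", "kwargs": {
  "commands": "0 0.008 -0.08 0 0 0 100;0 0 -0.08 0 0 0 75;0 0 0 0 0 0 70;0 0 0 0 0 0 70;0 0 0 0 0 0 70;0 0 0 0 0 0 70",
  "force": 20
}}

```text
time_s: 5.32
eef_pos: [515.4, -278.9, 26.0]
ee_rot: [0.0, 0.753, 0.658, 0.0]
force: [1.2, 0.6, -0.6]
grip_width: 0.699
grip_force: 0.0
```

```bash
python3 - <<'E'
from h import *
s=sense(); print(s['eef_pos'],s['force'],s['grip_width'],tips_ahead)
c=capture('wrist'); cv2.imwrite('pics/w4.png',c['pixels'])
c=capture('scene'); 
cv2.imwrite('pics/s4.png',np.hstack([cv2.resize(cv2.imread('pics/w4.png')[100:384,60:460],(400,284)),cv2.resize(c['pixels'][205:276,123:223],(400,284),interpolation=cv2.INTER_CUBIC)]))
E
```

```text
[ 515.38294989 -278.86572917   26.04694771] [ 1.17179566  0.6285598  -0.55079618] 0.6985987089414042 17.0
```

View pics/s4.png

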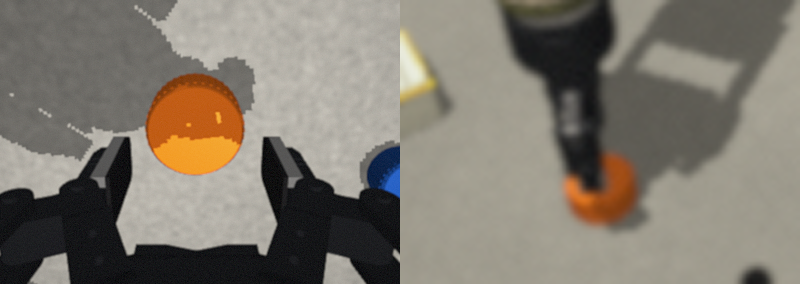

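The wrist crop shows the cap centred between the pads: the gap centre is at x≈197 and the cap at 195. The tip depth is unclear, so I'll compare the projections.

```bash
python3 - <<'E'
from h import *
s=sense(); c=capture('wrist'); M=rot(s['ee_rot']); p=np.array(s['eef_pos'])
for k in (0,5,10,17):
  for sx in (11,-11): print(k,sx,[np.round(proj(c,p+M@np.array([sx,y,k]),s)).tolist() for y in (-30,30)])
print('cap',proj(c,[515.2,-278.5,26],s),'TCP',proj(c,p,s))
E
```

```text
0 11 [[198.0, 212.0], [313.0, 212.0]]
0 -11 [[200.0, 251.0], [311.0, 251.0]]
5 11 [[200.0, 209.0], [312.0, 209.0]]
5 -11 [[202.0, 246.0], [310.0, 246.0]]
10 11 [[201.0, 206.0], [310.0, 206.0]]
10 -11 [[203.0, 242.0], [309.0, 242.0]]
17 11 [[203.0, 202.0], [308.0, 202.0]]
17 -11 [[205.0, 237.0], [307.0, 237.0]]
cap [np.float64(255.34941018494524), np.float64(231.16141887451278)] TCP [np.float64(255.7559688469756), np.float64(231.71390070575904)]
```

```bash
python3 - <<'E'
from h import *
c=capture('scene'); 
for z in (5,15,25,35,45,55): print(z,np.round(proj(c,[550,-284,z]),1),np.round(proj(c,[480,-274,z]),1))
print(proj(c,[515,-278,26]))
s=c['pixels'][215:275,140:205]; cv2.imwrite('pics/s5.png',cv2.resize(s,(780,600)[:1]+(720,) if 0 else (650,600),interpolation=cv2.INTER_CUBIC))
E
```

```text
5 [174.1 262.5] [173.6 245.2]
15 [173.6 260.4] [173.1 243.2]
25 [173.  258.4] [172.6 241.1]
35 [172.5 256.3] [172.1 239. ]
45 [172.  254.1] [171.6 236.8]
55 [171.4 252. ] [171.1 234.7]
[np.float64(173.11111958283945), np.float64(249.23668898807352)]
```

View pics/s5.png

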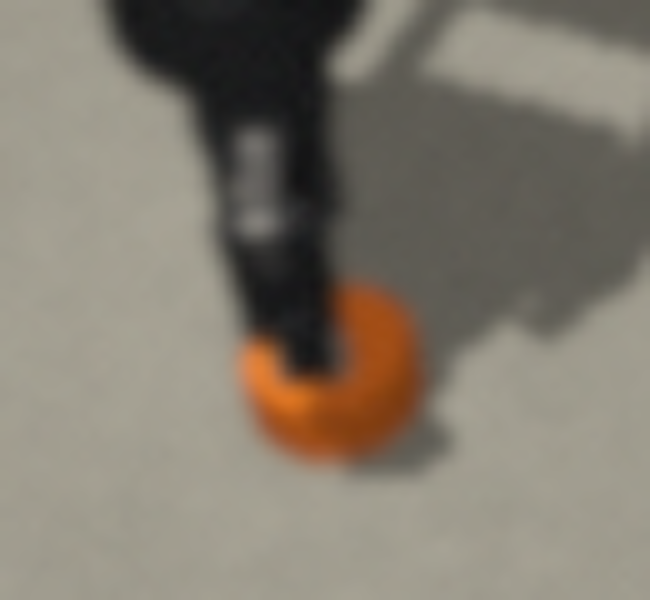

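Both cameras suggest the tips are at about z≈50, higher than the nominal figure. Closing here will settle it safely.

>>> {"fn": "drive_tool", "kwargs": {
  "commands": "0 0 0 0 0 0 55;0 0 0 0 0 0 55;0 0 0 0 0 0 55;0 0 0 0 0 0 55",
  "force": 20
}}

```text
time_s: 5.85
eef_pos: [515.2, -278.7, 25.8]
ee_rot: [-0.0, 0.753, 0.658, -0.0]
force: [-0.4, 0.2, 0.1]
grip_width: 0.552
grip_force: 0.0
```

The fingers closed on nothing, so they really are above the cap and the nominal tip offset is wrong by about 40 mm. I'll reopen and descend in guarded steps.

>>> {"fn": "drive_tool", "kwargs": {
  "commands": "0 0 0 0 0 0 78;0 0 0 0 0 0 78;0 0 0 0 0 0 78;0 0 -0.1 0 0 0 78;0 0 -0.1 0 0 0 78;0 0 -0.06 0 0 0 78;0 0 0 0 0 0 78"
}}

```text
time_s: 6.43
eef_pos: [514.3, -278.0, -2.4]
ee_rot: [-0.002, 0.753, 0.658, -0.0]
force: [-0.6, -0.2, -0.8]
grip_width: 0.779
grip_force: 0.0
```

```bash
python3 - <<'E'
from h import *
s=sense(); print(s['eef_pos'],s['force'],s['grip_width'])
w=capture('wrist')['pixels'][100:384,60:460]; c=capture('scene')['pixels']
cv2.imwrite('pics/s6.png',np.hstack([w,cv2.resize(c[205:276,123:223],(400,284),interpolation=cv2.INTER_CUBIC)]))
E
```

```text
[ 514.29312207 -277.97138349   -2.37912831] [-0.56282155 -0.18352474 -0.79117944] 0.7791824878672441
```

View pics/s6.png

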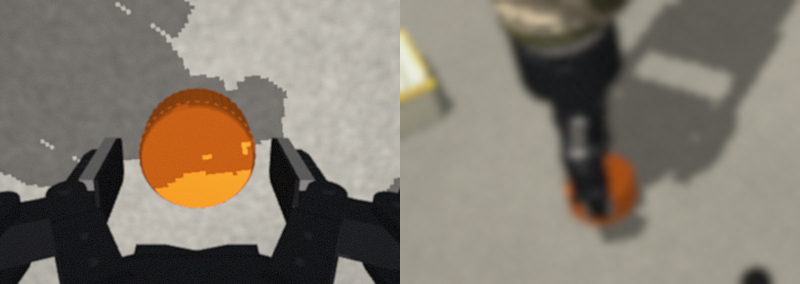

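The wrist crop shows the cap (198,150) centred between the pads. The scene crop puts the tips at about z≈24 while TCP z reads -2, so the tips sit about 26 mm behind the TCP. I'll continue down.

>>> {"fn": "drive_tool", "kwargs": {
  "commands": "0.01 -0.005 -0.05 0 0 0 78;0 0 -0.05 0 0 0 78;0 0 -0.05 0 0 0 78;0 0 -0.03 0 0 0 78;0 0 0 0 0 0 78"
}}

```text
time_s: 6.95
eef_pos: [515.9, -278.9, -19.1]
ee_rot: [-0.001, 0.753, 0.658, -0.0]
force: [-0.2, 0.4, -0.2]
grip_width: 0.776
grip_force: 0.0
```

>>> {"fn": "drive_tool", "kwargs": {
  "commands": "0 0 0 0 0 0 50;0 0 0 0 0 0 50;0 0 0 0 0 0 50;0 0 0 0 0 0 50;0 0 0 0 0 0 50",
  "force": 25
}}

```text
time_s: 7.37
eef_pos: [516.3, -279.3, -18.0]
ee_rot: [0.0, 0.753, 0.658, -0.0]
force: [0.1, 0.5, 0.5]
grip_width: 0.619
grip_force: 26.4
```

```bash
python3 - <<'E'
from h import *
s=sense(); print(s['eef_pos'],s['force'],s['grip_width'])
w=capture('wrist')['pixels'][100:384,60:460]; c=capture('scene')['pixels']
cv2.imwrite('pics/s7.png',np.hstack([w,cv2.resize(c[205:276,123:223],(400,284),interpolation=cv2.INTER_CUBIC)]))
E
```

```text
[ 516.30970349 -279.31833381  -18.04345446] [0.13528162 0.54123546 0.45868486] 0.618739231900199
```

View pics/s7.png

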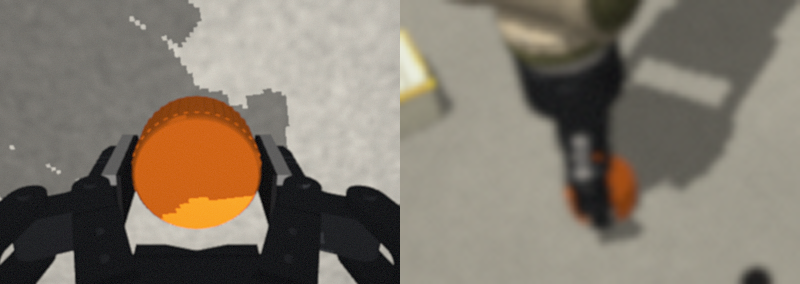

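The cap is gripped at width 0.62 and centred between the pads. Next I'll lift it and carry it above the shaker.

>>> {"fn": "drive_tool", "kwargs": {
  "commands": "0 0 0.1 0 0 0 50;0 0 0.2 0 0 0 50;0 0 0.35 0 0 0 50;0 0 0.35 0 0 0 50;0 0 0.35 0 0 0 50;0 0 0.35 0 0 0 50;0 0 0.35 0 0 0 50;0 0 0.35 0 0 0 50;0 0 0.35 0 0 0 50;0 0 0 0 0 0 50"
}}

```text
time_s: 8.3
eef_pos: [517.6, -280.3, 265.0]
ee_rot: [0.006, 0.753, 0.658, 0.001]
force: [0.1, -0.9, 0.9]
grip_width: 0.617
grip_force: 26.5
```

>>> {"fn": "drive_tool", "kwargs": {
  "commands": "0.03 0.18 0 0 0 0 50;0.06 0.35 0 0 0 0 50;0.06 0.35 0 0 0 0 50;0.06 0.35 0 0 0 0 50;0.06 0.35 0 0 0 0 50;0.06 0.35 0 0 0 0 50;0.06 0.35 0 0 0 0 50;0.06 0.35 0 0 0 0 50;0.06 0.35 0 0 0 0 50;0.06 0.35 0 0 0 0 50;0.06 0.35 0 0 0 0 50;0.06 0.35 0 0 0 0 50;0.06 0.35 0 0 0 0 50;0.06 0.35 0 0 0 0 50;0.05 0.2 0 0 0 0 50;0 0 0 0 0 0 50;0 0 0 0 0 0 50"
}}

```text
time_s: 9.72
eef_pos: [601.9, 214.6, 256.8]
ee_rot: [-0.0, 0.752, 0.659, -0.0]
force: [-0.2, -0.1, -0.8]
grip_width: 0.622
grip_force: 26.4
```

```bash
python3 - <<'E'
from h import *
s=sense(); print(s['eef_pos'],s['joints'],s['force'],s['grip_width'],s['grip_force'],s['time_s'])
c=capture('wrist'); cv2.imwrite('pics/w8.png',c['pixels'])
for b in boxes_of(c,'mouth')[:2]+boxes_of(c,'bottle')[:2]: print(b['confidence'],b['position'],ray(c,b['position'],208,s).round(1))
print('exp',proj(c,[594,153,208],s))
E
```

```text
[601.93334979 214.60880225 256.75497617] [ 1.59550955e-01  5.55201684e-01  1.02495680e+00 -1.78656686e-04
  1.56174031e+00  2.91646884e-01] [-0.17110126 -0.12511868 -0.77906757] 0.621572395893548 26.447666147723794 9.7167
0.87 [298.7, 201.4] [630.5 211.4 208. ]
0.86 [299.7, 202.7] [631.  210.4 208. ]
exp [np.float64(256.3628750089508), np.float64(283.65960190916365)]
```

View pics/w8.png

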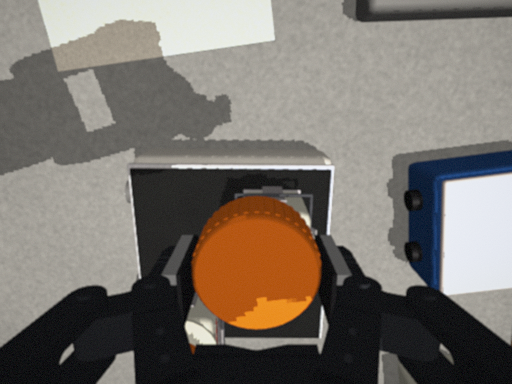

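The wrist view shows the held cap at (257,265) hiding the open bottle, with image-up pointing to world +y. I'll back off towards -y so the mouth shows above the cap.

>>> {"fn": "drive_tool", "kwargs": {
  "commands": "-0.02 -0.2 0 0 0 0 50;-0.05 -0.34 0 0 0 0 50;-0.05 -0.34 0 0 0 0 50;-0.05 -0.34 0 0 0 0 50;-0.01 -0.15 0 0 0 0 50;0 0 0 0 0 0 50;0 0 0 0 0 0 50"
}}

```text
time_s: 10.45
eef_pos: [584.2, 75.6, 257.3]
ee_rot: [0.0, 0.754, 0.657, 0.0]
force: [0.8, 0.0, 0.1]
grip_width: 0.62
grip_force: 26.4
```

```bash
python3 - <<'E'
from h import *
s=sense(); print(s['eef_pos'],s['force'],s['time_s'])
c=capture('wrist'); cv2.imwrite('pics/w9.png',c['pixels'])
for b in boxes_of(c,'mouth')[:2]+boxes_of(c,'bottle')[:2]: print(b['confidence'],b['position'],ray(c,b['position'],208,s).round(1))
e=proj(c,[594,153,208],s); print('exp',e)
x,y=map(int,e); y0=max(0,y-75);x0=x-100
cv2.imwrite('pics/w9c.png',cv2.resize(c['pixels'][y0:y0+150,x0:x0+200],None,fx=4,fy=4,interpolation=cv2.INTER_CUBIC)); print(x0,y0)
E
```

```text
[584.15298201  75.55198261 257.2823279 ] [0.8152557  0.00247794 0.06897439] 10.45
0.81 [275.9, 63.5] [608.1 160.5 208. ]
0.96 [275.4, 66.1] [607.6 159.1 208. ]
exp [np.float64(254.40377078827606), np.float64(80.01776793627292)]
154 5
```

View pics/w9c.png

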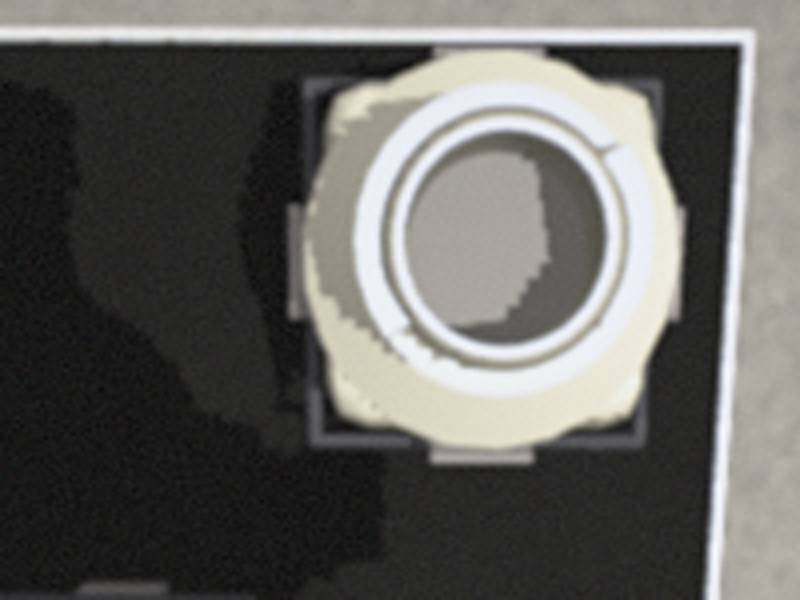

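The crop gives a clear view of the open mouth. The rim circle is centred at crop (505.5,238), which is full-frame pixel (280.0,64.2). The thread starts show at crop (610,148) and (400,332). Next I'll fit the held cap in the same picture to get the relative offset.

```bash
cat > fit.py <<'E'
from h import *
from scipy.optimize import minimize
def fit(c,s,z0,x0,free_z=False):
    h=cv2.cvtColor(c['pixels'],cv2.COLOR_BGR2HSV); m=cv2.inRange(h,(4,120,50),(24,255,255))
    n,l,st,_=cv2.connectedComponentsWithStats(m); i=np.argmax(st[1:,4])+1; m=(l==i).astype(np.uint8)*255
    cs,_=cv2.findContours(m,cv2.RETR_EXTERNAL,cv2.CHAIN_APPROX_NONE); hull=cv2.convexHull(cs[0]).astype(np.float32)[:,0]+0.0
    t=np.linspace(0,2*np.pi,72)
    def model(v,z):
        P=[proj(c,[v[0]+r*np.cos(a),v[1]+r*np.sin(a),zz],s) for zz,r in ((z,26.5),(z+25,26.5),(z+26,25.5)) for a in t]
        return cv2.convexHull(np.array(P,np.float32))
    def cost(v):
        H=model(v[:2],v[2] if free_z else z0)
        d=np.array([cv2.pointPolygonTest(H,(float(p[0]),float(p[1])),True) for p in hull]); return np.minimum(abs(d),4).mean()
    r=minimize(cost,list(x0)+([z0] if free_z else []),method='Nelder-Mead',options=dict(xatol=.02,fatol=1e-3,initial_simplex=None)); return r.x.round(2),round(r.fun,2)
E
python3 - <<'E'
from fit import *
s=sense(); c=capture('wrist'); print(s['eef_pos'])
p=np.array(s['eef_pos'])
print('held',fit(c,s,p[2]+18,p[:2]),fit(c,s,p[2]+18,p[:2],True))
print('mouth',ray(c,(280.0,64.2),208,s))
M=rot(s['ee_rot']); print('toolx',M[:,0],'tooly',M[:,1])
# bench pictures
for f,e in (('wrist2',(511.62,-270.23,102.51)),('w3',(515.20,-279.50,41.61))):
    s2=dict(s); s2['eef_pos']=e; c2=dict(c); c2['pixels']=cv2.imread(f'pics/{f}.png'); print(f,fit(c2,s2,0,(515,-278)),fit(c2,s2,0,(515,-278),True))
# thread starts bearing
m=ray(c,(280.0,64.2),208,s)
for q in ((610,148),(400,332)): d=ray(c,(154+q[0]/4,5+q[1]/4),206,s)-m; print(np.degrees(np.arctan2(d[1],d[0])),np.hypot(*d[:2]))
E
```

```text
[584.21792013  77.452526   256.89867007]
held (array([584.45,  77.98]), np.float64(0.86)) (array([584.53,  76.77, 273.36]), np.float64(0.58))
mouth [610.16746283 161.77996237 208.        ]
toolx [1.32766272e-01 9.91147353e-01 2.05447047e-04] tooly [ 9.91147361e-01 -1.32766301e-01  1.36842646e-04]
wrist2 (array([ 514.71, -278.39]), np.float64(0.49)) (array([ 514.71, -278.38,    0.  ]), np.float64(0.49))
w3 (array([ 514.79, -278.39]), np.float64(0.61)) (array([ 514.79, -278.4 ,    0.  ]), np.float64(0.61))
31.036069865699933 19.99758779926131
-146.5982515512231 20.679435238353566
```

The wrist estimate of the mouth, about (610,161), disagrees with the overhead one. I'll shift so the mouth sits dead ahead of the cap, then measure it again.

>>> {"fn": "drive_tool", "kwargs": {
  "commands": "0.08 0.02 0 0 0 0 50;0.08 0.02 0 0 0 0 50;0 0 0 0 0 0 50;0 0 0 0 0 0 50;0 0 0 0 0 0 50"
}}

```text
time_s: 11.07
eef_pos: [599.9, 81.1, 256.7]
ee_rot: [-0.0, 0.753, 0.658, -0.0]
force: [0.5, -0.4, -0.7]
grip_width: 0.617
grip_force: 26.5
```

```bash
cat > mouth.py <<'E'
from fit import *
def mouth(c,s,g,R0=19.,z=208):
    # maximise gradient magnitude along projected circle edges (outer neck r=19 and inner bore)
    im=cv2.GaussianBlur(cv2.cvtColor(c['pixels'],cv2.COLOR_BGR2GRAY).astype(np.float32),(0,0),0.8)
    gx,gy=cv2.Sobel(im,cv2.CV_32F,1,0),cv2.Sobel(im,cv2.CV_32F,0,1); G=np.hypot(gx,gy)
    t=np.linspace(0,2*np.pi,120,endpoint=False); best=[]
    def sc(x,y,r):
        P=np.array([proj(c,[x+r*np.cos(a),y+r*np.sin(a),z],s) for a in t],np.float32)
        return float(np.mean(np.minimum(cv2.remap(G,P[:,:1],P[:,1:],cv2.INTER_LINEAR),120)))
    for st,rg in ((1.5,6),(0.4,1.6)):
        xs=np.arange(-rg,rg+.01,st); best=max(((sc(g[0]+a,g[1]+b,r),g[0]+a,g[1]+b,r) for a in xs for b in xs for r in (14.5,15,15.5,16,16.5,18.5,19,19.5)),key=lambda v:v[0]); g=best[1:3]
    return np.round(best,1)
E
python3 - <<'E'
from mouth import *
s=sense(); c=capture('wrist'); s1=sense(); print(s['eef_pos'],s1['eef_pos'],s['time_s']); cv2.imwrite('pics/w10.png',c['pixels'])
print(mouth(c,s,(610,161)), proj(c,[610,161,208],s))
p=np.array(s['eef_pos']); print('held',fit(c,s,p[2]+18,p[:2]),fit(c,s,p[2]+18,p[:2],True))
t=dict(capture('top')); t['pixels']=cv2.imread('pics/top0.png'); print('top mouth',ray(t,(224.2,153),208)); 
for z in (26,13): print([ (st[4],ce.round(1),ray(t,ce,z).round(1)) for st,ce in orange(t)])
sc=capture('scene'); print('scene proj of 610,161,208',proj(sc,[610,161,208]),proj(sc,[594,153,208]),'top proj',proj(t,[610,161,208]), 'cap',proj(t,[515.5,-278.5,26]))
E
```

```text
[599.93637199  81.13352441 256.69377982] [599.91773173  81.0302891  256.80114326] 11.0667
[120.  609.6 159.1  15. ] [np.float64(254.70908756786008), np.float64(75.71803269826505)]
held (array([600.2 ,  81.67]), np.float64(0.83)) (array([600.21,  80.52, 273.19]), np.float64(0.59))
top mouth [599.5094003  153.25657675 208.        ]
[(np.int32(181), array([248.8, 179.7]), array([520.6,  71.3,  26. ])), (np.int32(152), array([339.4, 184.7]), array([ 511.3, -281.5,   26. ])), (np.int32(67), array([ 50.2, 200.4]), array([417.3, 842.5,  26. ]))]
[(np.int32(181), array([248.8, 179.7]), array([521.4,  71.8,  13. ])), (np.int32(152), array([339.4, 184.7]), array([ 512. , -283.7,   13. ])), (np.int32(67), array([ 50.2, 200.4]), array([417.3, 849. ,  13. ]))]
scene proj of 610,161,208 [np.float64(321.2336912571765), np.float64(193.14376778545707)] [np.float64(316.247154793258), np.float64(190.32480665950797)] top proj [np.float64(222.07858430038718), np.float64(149.94051974929218)] cap [np.float64(338.6359070378895), np.float64(183.56230901391672)]
```

```bash
sed -i 's/,120)))$/,600)))/' mouth.py; python3 - <<'E'
from mouth import *
s=sense(); c=capture('wrist'); s['eef_pos']=[599.92,81.1,256.75]
for rr in ((14.5,15,15.5,16),(18.5,19,19.5)):
    import mouth as m
    print(mouth(c,s,(609.6,159.3)))
    break
# bore edge by contour
im=cv2.cvtColor(c['pixels'],cv2.COLOR_BGR2GRAY); e=proj(c,[609.6,159.3,208],s); x,y=map(int,e)
cr=cv2.GaussianBlur(im[y-45:y+45,x-45:x+45],(3,3),0); cir=cv2.HoughCircles(cv2.resize(cr,None,fx=4,fy=4,interpolation=cv2.INTER_CUBIC),cv2.HOUGH_GRADIENT_ALT,1.5,4,param1=200,param2=.6,minRadius=60,maxRadius=170)
if cir is not None:
    for a in cir[0][:6]: print(a[2]/4, ray(c,((a[0]+.5)/4-.5+x-45,(a[1]+.5)/4-.5+y-45),208,s).round(1))
E
```

```text
[328.7 610.4 159.7  15. ]
31.093002 [610.4 160.  208. ]
26.403467 [602.9 163.8 208. ]
18.583216 [604.8 165.7 208. ]
```

>>> {"fn": "drive_tool", "kwargs": {
  "commands": "0.02 0.1 0 0 0 0 50;0.03 0.25 0 0 0 0 50;0.03 0.25 0 0 0 0 50;0.02 0.15 0 0 0 0 50;0 0.04 -0.1 0 0 0 50;0 0 -0.2 0 0 0 50;0 0 -0.2 0 0 0 50;0 0 -0.1 0 0 0 50;0 0 0 0 0 0 50;0 0 0 0 0 0 50;0 0 0 0 0 0 50"
}}

```text
time_s: 12.18
eef_pos: [610.8, 159.5, 198.0]
ee_rot: [0.001, 0.753, 0.658, 0.001]
force: [-0.9, 0.6, 0.7]
grip_width: 0.615
grip_force: 26.5
```

>>> {"fn": "drive_tool", "kwargs": {
  "commands": "-0.005 0.003 -0.05 0 0 0 50;0 0 -0.04 0 0 0 50;0 0 -0.03 0 0 0 50;0 0 -0.03 0 0 0 50;0 0 0 0 0 0 50;0 0 0 0 0 0 50"
}}

```text
time_s: 12.68
eef_pos: [609.7, 160.1, 181.6]
ee_rot: [-0.0, 0.753, 0.658, -0.0]
force: [0.1, -0.4, -0.6]
grip_width: 0.618
grip_force: 26.5
```

>>> {"fn": "drive_tool", "kwargs": {
  "commands": "0 0 -0.02 0 0 0 50;0 0 -0.02 0 0 0 50;0 0 0 0 0 0 50;0 0 0 0 0 0 50"
}}

```text
time_s: 13.02
eef_pos: [609.7, 160.1, 177.7]
ee_rot: [-0.0, 0.753, 0.658, -0.0]
force: [-0.4, -0.7, -0.8]
grip_width: 0.615
grip_force: 26.5
```

>>> {"fn": "drive_tool", "kwargs": {
  "commands": "0 0 -0.01 0 0 0 50;0 0 -0.01 0 0 0 50;0 0 0 0 0 0 50"
}}

```text
time_s: 13.27
eef_pos: [609.7, 160.1, 175.6]
ee_rot: [-0.0, 0.753, 0.658, -0.0]
force: [-0.7, 0.0, -0.8]
grip_width: 0.622
grip_force: 26.5
```

>>> {"fn": "drive_tool", "kwargs": {
  "commands": "0 0 -0.01 0 0 0 50;0 0 -0.01 0 0 0 50;0 0 0 0 0 0 50"
}}

```text
time_s: 13.52
eef_pos: [609.8, 160.1, 173.9]
ee_rot: [0.0, 0.753, 0.658, 0.0]
force: [-0.1, 0.6, -0.8]
grip_width: 0.617
grip_force: 26.5
```

>>> {"fn": "drive_tool", "kwargs": {
  "commands": "0 0 -0.01 0 0 0 50;0 0 0 0 0 0 50"
}}

```text
time_s: 13.68
eef_pos: [609.9, 160.1, 173.8]
ee_rot: [0.0, 0.753, 0.658, 0.0]
force: [-2.5, -1.3, 6.3]
grip_width: 0.616
grip_force: 27.0
```

Contact at about 6 N, with the cap's origin about 16 mm below the rim, which is in the expected band. Now I'll turn it backwards (anticlockwise) under light pressure.

>>> {"fn": "drive_tool", "kwargs": {
  "commands": "0 0 0.002 0 0 0.11 50;0 0 0.002 0 0 0.11 50;0 0 0.002 0 0 0.11 50;0 0 0 0 0 0 50"
}}

```text
time_s: 14.02
eef_pos: [610.2, 160.1, 174.3]
ee_rot: [0.001, 0.66, 0.751, 0.001]
force: [0.5, -0.5, 6.0]
grip_width: 0.62
grip_force: 27.0
```

>>> {"fn": "drive_tool", "kwargs": {
  "commands": "0 0 0.002 0 0 0.11 50;0 0 0.002 0 0 0.11 50;0 0 0.002 0 0 0.11 50;0 0 0 0 0 0 50"
}}

```text
time_s: 14.35
eef_pos: [610.1, 160.1, 174.7]
ee_rot: [0.001, 0.559, 0.829, 0.0]
force: [-0.6, -0.7, 5.3]
grip_width: 0.623
grip_force: 27.0
```

>>> {"fn": "drive_tool", "kwargs": {
  "commands": "0 0 0.002 0 0 0.11 50;0 0 0.002 0 0 0.11 50;0 0 0 0 0 0 50"
}}

```text
time_s: 14.6
eef_pos: [610.1, 160.1, 175.0]
ee_rot: [0.001, 0.485, 0.874, 0.0]
force: [-0.2, -0.0, 4.9]
grip_width: 0.618
grip_force: 27.0
```

>>> {"fn": "drive_tool", "kwargs": {
  "commands": "0 0 0.001 0 0 0.11 50;0 0 0 0 0 0 50"
}}

```text
time_s: 14.77
eef_pos: [610.0, 160.1, 175.1]
ee_rot: [0.001, 0.447, 0.894, 0.0]
force: [-0.6, 0.4, 4.4]
grip_width: 0.619
grip_force: 27.0
```

>>> {"fn": "drive_tool", "kwargs": {
  "commands": "0 0 0.001 0 0 0.11 50;0 0 0 0 0 0 50"
}}

```text
time_s: 14.93
eef_pos: [610.0, 160.1, 175.1]
ee_rot: [0.001, 0.408, 0.913, 0.0]
force: [0.3, 0.3, 5.5]
grip_width: 0.623
grip_force: 27.0
```

>>> {"fn": "drive_tool", "kwargs": {
  "commands": "0 0 0.001 0 0 0.11 50;0 0 0 0 0 0 50"
}}

```text
time_s: 15.1
eef_pos: [609.8, 160.1, 174.8]
ee_rot: [0.0, 0.369, 0.929, 0.0]
force: [-0.4, -0.4, 2.9]
grip_width: 0.617
grip_force: 26.8
```

>>> {"fn": "drive_tool", "kwargs": {
  "commands": "0 0 0 0 0 0.11 50;0 0 0 0 0 0 50"
}}

```text
time_s: 15.27
eef_pos: [609.4, 160.0, 174.1]
ee_rot: [-0.001, 0.329, 0.944, -0.0]
force: [0.0, 0.5, -0.9]
grip_width: 0.616
grip_force: 26.5
```

The force dropped to zero at about 60° back, so the lugs are off the thread. I'll follow the cap down.

>>> {"fn": "drive_tool", "kwargs": {
  "commands": "0 0 -0.015 0 0 0 50;0 0 -0.015 0 0 0 50;0 0 0 0 0 0 50"
}}

```text
time_s: 15.52
eef_pos: [609.5, 160.0, 170.9]
ee_rot: [-0.001, 0.329, 0.944, -0.0]
force: [-0.6, -0.3, -0.4]
grip_width: 0.62
grip_force: 26.5
```

>>> {"fn": "drive_tool", "kwargs": {
  "commands": "0 0 -0.01 0 0 0 50;0 0 0 0 0 0 50"
}}

```text
time_s: 15.68
eef_pos: [609.6, 160.1, 170.4]
ee_rot: [-0.0, 0.328, 0.945, -0.0]
force: [0.1, -1.0, -0.5]
grip_width: 0.616
grip_force: 26.5
```

>>> {"fn": "drive_tool", "kwargs": {
  "commands": "0 0 -0.01 0 0 0 50;0 0 0 0 0 0 50"
}}

```text
time_s: 15.85
eef_pos: [609.8, 160.1, 169.9]
ee_rot: [0.0, 0.328, 0.945, 0.0]
force: [-0.3, 0.1, 0.4]
grip_width: 0.621
grip_force: 26.5
```

>>> {"fn": "drive_tool", "kwargs": {
  "commands": "0 0 -0.008 0 0 0 50;0 0 0 0 0 0 50"
}}

```text
time_s: 16.02
eef_pos: [609.9, 160.1, 169.8]
ee_rot: [0.0, 0.328, 0.945, 0.0]
force: [-2.4, -0.7, 5.5]
grip_width: 0.618
grip_force: 26.9
```

The cap sat down about 5.3 mm lower, so the drop is confirmed. I'll ease the pressure and screw it clockwise, following the 12 mm lead.

>>> {"fn": "drive_tool", "kwargs": {
  "commands": "0.003 0 0.004 0 0 0 50;0 0 -0.0017 0 0 -0.11 50;0 0 -0.0017 0 0 -0.11 50;0 0 -0.0017 0 0 -0.11 50;0 0 0 0 0 0 50"
}}

```text
time_s: 16.43
eef_pos: [610.4, 160.1, 169.3]
ee_rot: [0.001, 0.449, 0.894, 0.0]
force: [-0.2, -0.4, 4.5]
grip_width: 0.619
grip_force: 26.9
```

```bash
python3 - <<'E'
from h import *
s=sense(); print(s['joints'],s['wrist_torque'],s['tau'][5])
E
```

```text
[ 7.10962823e-02  5.79509748e-01  1.21035620e+00 -3.21546671e-05
  1.35047891e+00 -5.69331928e-01] [-0.02174428  0.04782066 -0.08858323] 1.1273948103189468
```

>>> {"fn": "drive_tool", "kwargs": {
  "commands": "0 0 -0.0015 0 0 -0.11 50;0 0 -0.0015 0 0 -0.11 50;0 0 -0.0015 0 0 -0.11 50;0 0 -0.0015 0 0 -0.11 50;0 0 -0.0015 0 0 -0.11 50;0 0 0 0 0 0 50"
}}

```text
time_s: 16.93
eef_pos: [610.3, 160.1, 168.4]
ee_rot: [0.0, 0.629, 0.778, 0.0]
force: [0.3, -0.5, 4.2]
grip_width: 0.618
grip_force: 26.9
```

>>> {"fn": "drive_tool", "kwargs": {
  "commands": "0 0 -0.0015 0 0 -0.11 50;0 0 -0.0015 0 0 -0.11 50;0 0 -0.0015 0 0 -0.11 50;0 0 -0.0015 0 0 -0.11 50;0 0 0 0 0 0 50"
}}

```text
time_s: 17.35
eef_pos: [610.3, 160.2, 167.8]
ee_rot: [0.0, 0.752, 0.659, 0.0]
force: [0.3, 0.3, 4.9]
grip_width: 0.618
grip_force: 26.9
```

>>> {"fn": "drive_tool", "kwargs": {
  "commands": "0 0 -0.0015 0 0 -0.11 50;0 0 -0.0015 0 0 -0.11 50;0 0 -0.0015 0 0 -0.11 50;0 0 -0.0015 0 0 -0.11 50;0 0 -0.0015 0 0 -0.11 50;0 0 0 0 0 0 50"
}}

```text
time_s: 17.85
eef_pos: [610.2, 160.2, 167.0]
ee_rot: [0.0, 0.876, 0.483, 0.0]
force: [0.3, 0.4, 4.8]
grip_width: 0.619
grip_force: 26.9
```

```bash
python3 - <<'E'
from h import *
s=sense(); print(s['joints'][5],s['wrist_torque'],s['tau'][5])
E
```

```text
0.6345441388969015 [-0.05438617 -0.08035793 -0.08725603] 1.14308662712574
```

>>> {"fn": "drive_tool", "kwargs": {
  "commands": "0 0 -0.0015 0 0 -0.11 50;0 0 -0.001 0 0 -0.11 50;0 0 0 0 0 -0.11 50;0 0 0 0 0 -0.11 50;0 0 0 0 0 -0.11 50;0 0 0 0 0 0 50"
}}

```text
time_s: 18.35
eef_pos: [610.1, 160.0, 166.8]
ee_rot: [0.0, 0.959, 0.284, 0.0]
force: [0.1, -0.0, 4.4]
grip_width: 0.617
grip_force: 27.0
```

>>> {"fn": "drive_tool", "kwargs": {
  "commands": "0 0 0 0 0 -0.11 50;0 0 0 0 0 -0.11 50;0 0 0 0 0 -0.11 50;0 0 0 0 0 0 50"
}}

```text
time_s: 18.68
eef_pos: [610.1, 160.0, 166.8]
ee_rot: [0.0, 0.987, 0.158, 0.0]
force: [-0.0, -0.3, 5.2]
grip_width: 0.618
grip_force: 26.9
```

```bash
python3 - <<'E'
from h import *
s=sense(); print(s['joints'][5],s['wrist_torque'],s['tau'][5])
E
```

```text
1.325294572346533 [-0.01623824  0.03135862 -0.04776504] 1.0943980515003204
```

>>> {"fn": "drive_tool", "kwargs": {
  "commands": "0 0 0 0 0 -0.11 50;0 0 0 0 0 -0.11 50;0 0 0 0 0 0 50",
  "force": 45
}}

```text
time_s: 18.93
eef_pos: [610.2, 160.0, 166.9]
ee_rot: [0.0, 0.997, 0.072, 0.0]
force: [-0.0, -0.1, 5.7]
grip_width: 0.612
grip_force: 46.8
```

```bash
python3 - <<'E'
from h import *
s=sense(); print(s['joints'][5],s['wrist_torque'],s['tau'][5])
E
```

```text
1.4981212742063388 [ 0.00765249  0.05372586 -0.08306933] 1.0354770720005035
```

>>> {"fn": "drive_tool", "kwargs": {
  "commands": "0 0 0 0 0 -0.11 50;0 0 0 0 0 0 50"
}}

```text
time_s: 19.1
eef_pos: [610.2, 160.0, 166.9]
ee_rot: [0.0, 1.0, 0.029, 0.0]
force: [1.4, 0.5, 5.4]
grip_width: 0.614
grip_force: 46.8
```

```bash
python3 - <<'E'
from h import *
s=sense(); print(s['joints'][5],s['wrist_torque'],s['tau'][5])
E
```

```text
1.5840438124259157 [ 0.01171487  0.02995585 -0.16959497] 0.7565770670771599
```

>>> {"fn": "drive_tool", "kwargs": {
  "commands": "0 0 0 0 0 -0.11 50;0 0 0 0 0 0 50"
}}

```text
time_s: 19.27
eef_pos: [610.2, 160.0, 166.9]
ee_rot: [-0.0, 1.0, -0.014, 0.0]
force: [0.0, 0.3, 6.2]
grip_width: 0.613
grip_force: 46.8
```

```bash
python3 - <<'E'
from h import *
s=sense(); print(s['joints'][5],s['wrist_torque'],s['tau'][5])
E
```

```text
1.6704688994492398 [ 0.03603795  0.02550186 -0.39759372] 0.5215114541351795
```

Resistance begins at j6≈1.55, as expected near 135°, and torque is rising steadily. About 10° more makes it tight.

>>> {"fn": "drive_tool", "kwargs": {
  "commands": "0 0 0 0 0 0 50;0 0 0 0 0 -0.11 50;0 0 0 0 0 -0.11 50;0 0 0 0 0 0 50",
  "force": 70
}}

```text
time_s: 19.6
eef_pos: [610.4, 160.0, 167.1]
ee_rot: [-0.0, 0.995, -0.101, 0.001]
force: [0.2, 0.4, 6.4]
grip_width: 0.607
grip_force: 72.4
```

```bash
python3 - <<'E'
from h import *
s=sense(); print(s['joints'][5],s['wrist_torque'],s['tau'][5])
E
```

```text
1.8436210862256983 [ 0.06137949 -0.04169111 -0.57727097] 0.5500197596848011
```

>>> {"fn": "drive_tool", "kwargs": {
  "commands": "0 0 0 0 0 0 50;0 0 0 0 0 0 50",
  "force": 115
}}

```text
time_s: 19.77
eef_pos: [610.4, 160.0, 167.4]
ee_rot: [-0.0, 0.995, -0.099, 0.001]
force: [-0.6, 0.4, 7.9]
grip_width: 0.594
grip_force: 119.1
```

```bash
python3 - <<'E'
from h import *
s=sense(); print(s['joints'][5],s['wrist_torque'],s['tau'][5],s['grip_force'])
E
```

```text
1.839538235534042 [-0.02171801  0.14740038 -0.2769828 ] -0.2524230536073446 119.11602981735996
```

>>> {"fn": "drive_tool", "kwargs": {
  "commands": "0 0 0 0 0 -0.05 50;0 0 0 0 0 0 50;0 0 0 0 0 0 50"
}}

```text
time_s: 20.02
eef_pos: [610.4, 160.1, 167.3]
ee_rot: [-0.0, 0.993, -0.118, 0.001]
force: [0.8, -0.2, 7.2]
grip_width: 0.593
grip_force: 119.3
```

```bash
python3 - <<'E'
from h import *
for i in range(1):
  s=sense(); print(s['joints'][5],s['wrist_torque'],s['tau'][5],s['grip_force'])
c=capture('wrist'); cv2.imwrite('pics/w20.png',c['pixels'])
E
```

```text
1.8783667345808106 [0.00832606 0.06668111 0.04050639] 0.08140728576108813 119.25892036957521
```

Joint travel past the onset is about 16–19°, in the good range. The torque fell when I raised the grip, so I'll compare the cap's ribs in the wrist frame before and after to check whether the cap slipped in the pads.

```bash
python3 - <<'E'
from fit import *
s=sense(); c=capture('wrist'); f=192/np.tan(np.radians(c['fov_y']/2)); T=np.array(c['tool_from_camera']); Ti=np.linalg.inv(T)
def strip(img,k,r=26.8):
    g=cv2.cvtColor(img,cv2.COLOR_BGR2GRAY).astype(np.float32)
    a=np.radians(np.arange(-50,50.1,.25)); out=[]
    for kk in k:
        P=np.c_[r*np.cos(a),r*np.sin(a),np.full(a.size,kk),np.ones(a.size)]@Ti.T
        out.append(cv2.remap(g,(f*P[:,0]/P[:,2]+c['cx']).astype(np.float32),(f*P[:,1]/P[:,2]+c['cy']).astype(np.float32),cv2.INTER_LINEAR)[:,0])
    return np.array(out)
def hp(v): return v-cv2.GaussianBlur(v[None],(0,0),16)[0]
best={}
for n in ('w8','w10','w20'):
    im=cv2.imread(f'pics/{n}.png') if n!='w20' else cv2.imread('pics/w20.png')
    S=strip(im,np.arange(-46,-20,1)); H=np.array([hp(v)[60:-60] for v in S]); e=H.std(1); i=e.argmax(); best[n]=H
    F=np.abs(np.fft.rfft(H[i]*np.hanning(H.shape[1]),4096)); j=F[60:].argmax()+60; print(n,'k',-46+i,e[i].round(1),'pitch deg',.25*4096/j)
for a,b in (('w8','w10'),('w10','w20')):
    r=[]
    for i in range(26):
        for d in (-1,0,1):
            if not 0<=i+d<26: continue
            u,v=best[a][i],best[b][i+d]
            for sh in range(-32,33):
                uu=u[40:-40]; vv=v[40+sh:len(v)-40+sh]; r.append((np.corrcoef(uu,vv)[0,1],sh*.25,i-46,d))
    print(a,b,[tuple(np.round(x,2)) for x in sorted(r)[::-1][:8]])
E
```

```text
w8 k -39 8.7 pitch deg 9.142857142857142
w10 k -39 8.4 pitch deg 9.225225225225225
w20 k -39 20.3 pitch deg 9.061946902654867
w8 w10 [(np.float64(0.98), np.float64(0.0), np.float64(-40.0), np.float64(0.0)), (np.float64(0.97), np.float64(0.0), np.float64(-39.0), np.float64(0.0)), (np.float64(0.97), np.float64(0.25), np.float64(-39.0), np.float64(0.0)), (np.float64(0.96), np.float64(-0.25), np.float64(-40.0), np.float64(0.0)), (np.float64(0.96), np.float64(0.25), np.float64(-40.0), np.float64(0.0)), (np.float64(0.94), np.float64(0.0), np.float64(-41.0), np.float64(0.0)), (np.float64(0.94), np.float64(0.0), np.float64(-39.0), np.float64(-1.0)), (np.float64(0.94), np.float64(0.25), np.float64(-39.0), np.float64(-1.0))]
w10 w20 [(np.float64(0.97), np.float64(-0.25), np.float64(-39.0), np.float64(1.0)), (np.float64(0.97), np.float64(-0.25), np.float64(-40.0), np.float64(1.0)), (np.float64(0.97), np.float64(0.0), np.float64(-40.0), np.float64(1.0)), (np.float64(0.96), np.float64(0.0), np.float64(-39.0), np.float64(1.0)), (np.float64(0.95), np.float64(-0.5), np.float64(-39.0), np.float64(1.0)), (np.float64(0.94), np.float64(0.0), np.float64(-39.0), np.float64(0.0)), (np.float64(0.94), np.float64(-0.25), np.float64(-41.0), np.float64(1.0)), (np.float64(0.94), np.float64(-0.25), np.float64(-39.0), np.float64(0.0))]
```

The ribs shifted about 0° against a 9° pitch, so the cap did not slip: it turned with the gripper and is tight. I'll release it and lift away.

>>> {"fn": "drive_tool", "kwargs": {
  "commands": "0 0 0.004 0 0 0 70;0 0 0 0 0 0 80;0 0 0 0 0 0 90;0 0 0 0 0 0 100;0 0 0 0 0 0 100;0 0 0 0 0 0 100",
  "force": 20
}}

```text
time_s: 20.62
eef_pos: [610.0, 160.1, 166.8]
ee_rot: [0.0, 0.993, -0.121, -0.0]
force: [-0.9, -0.9, -1.1]
grip_width: 1.0
grip_force: 0.0
```

>>> {"fn": "drive_tool", "kwargs": {
  "commands": "0 0 0.05 0 0 0 100;0 0 0.1 0 0 0 100;0 0 0.2 0 0 0 100;0 0 0.3 0 0 0 100;0 0 0.3 0 0 0 100;-0.1 -0.2 0.1 0 0 0 100;-0.2 -0.3 0 0 0 0 100;-0.2 -0.3 0 0 0 0 100;-0.1 -0.1 0 0 0 0 100;0 0 0 0 0 0 100;0 0 0 0 0 0 100"
}}

```text
time_s: 21.53
eef_pos: [550.1, 69.7, 273.2]
ee_rot: [-0.0, 0.993, -0.122, 0.001]
force: [-0.1, 0.3, 0.0]
grip_width: 1.0
grip_force: 0.0
```

```bash
python3 - <<'E'
from h import *
s=sense(); print(s['eef_pos'],s['force'],s['grip_width'],s['time_s'])
c=capture('scene')
for st,ce in orange(c): print(st,ce.round(1))
print('expected capped centre',proj(c,[610.3,160,198]),proj(c,[610.3,160,211]))
c=capture('top')
for st,ce in orange(c): print('top',st,ce.round(1))
E
```

```text
[550.10133706  69.73809755 273.15732826] [-0.14839936  0.3121603   0.03352118] 1.0002467279745129 21.5333
[310 188  20  17 260] [319.8 195.8]
[270 174  18  17 237] [278.1 182. ]
[427  98  29  10 108] [444.3 103.4]
expected capped centre [np.float64(320.5849210350945), np.float64(195.89638182674213)] [np.float64(321.08062250653705), np.float64(192.49450756002935)]
top [242 174  15  14 163] [248.8 180.1]
top [ 37 196  30   9  85] [ 49.9 200. ]
```

The cap shows on the bottle at (320,196), against an expected (320.6,195.9). The twin bottle is at its original pixel, and the gripper is clear of both. Handing in.

```bash
python3 -c "
from rig import finish_job
print(finish_job())"
```

```text
the job is handed in; nothing more can be done
None
```

The job is handed in at about 21.5 s: the orange cap was set on the mouth, turned back about 60° until it dropped onto the thread, then screwed about 16–19° past first resistance with no slip in the gripper, and released; the result has not been reported back.

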